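# Unclamp the mug press and hold its guard open

### The arm

A 7-joint arm with a two-finger parallel gripper is mounted at the origin on the work surface. World frame = base frame: x ahead of the robot, y to its left, z up, the work surface at z = 0. Lengths are in m, angles in rad, forces in N, time in s.
With the tool pointing down it reaches from about 0.4 to 0.85 m from the base axis. Payload 4.5 kg.
Tool frame: the origin (TCP) lies at the very end of the fingers, on their centre line; the grasp point (between the pads) lies 19 mm behind it; y points along the fingers, z is the direction in which the jaws open and shut, and the axes are right-handed (so a half turn about y gives the same grasp; the last joint's range is limited). The gripper opens to 88 mm and grips with 3 to 60 N. Pads are 18 mm wide; open, the fingers measure 123 mm over their backs; the gripper's body (75 mm by 187 mm) begins 45 mm behind the grasp point.
Start: joints at [0.034, 0.689, -0.195, 1.565, 0.157, 0.902, -0.215], TCP at [0.625, 0, 0.239] pointing down, gripper open.
Joint ranges: [-3.01, 3.01], [-0.46, 2.08], [-1.47, 1.51], [0.13, 2.56], [-1, 4.14], [0.04, 2.09], [-2.66, 2.66]. Speed limits (rad/s): [2.57, 2.57, 3.14, 3.14, 3.14, 3.14, 3.14].

### API

Orientations are given as a 3x3 rotation matrix whose columns are the frame's x, y, z axes.
In Python, from station import state, get_image, camera_info, sign_off gives the robot as it stands. The module is installed in compiled form; this text tells all that it offers.
- The arm moves only by the tool arm_command, never from a script. Its argument "steps" is a list of rows, each a list of 2 entries, a list of its own where there are three numbers: the shift along the world's x, y, z in cm, then the turn about the world's z in rad. In form: [[[tx, ty, tz], turn], ...]. A call has 1 to 20 rows; each row shifts and turns the commanded pose from where the row before left it; what a row does not reach is not made up. A row lasts 1/8 s, in which the tool goes at most 62.5 mm and 10.7 degrees, less where a joint would pass 70% of its speed; a pose out of reach is approached as far as the arm can. A call is refused whole if a number of a shift passes 6.25 or a number of a turn 0.188, either way. A call with a gripper value outside its range is refused whole. "fingers" is the opening, from 0 (shut) to 1 (fully open), set as the call begins (left out, the last holds). The fingers move at their own pace and stop on an object; "newtons" is the grip in N (left out, the last holds). Time passes only in rows, so rows that do not move let the fingers close. It gives the time, the measured TCP pose, the force and the opening at its end, in the units of the state.
- state(): the state, without advancing time (a new reading comes with each control period).
- get_image(name): name is "scene" or "side" or "wrist"; returns the picture (480x640x3 uint8, blue, green, red); there is no depth.
- camera_info(name): a dict with "intrinsics" (3x3 intrinsics, pixels), "rvec" (rotation vector, rad) and "tvec" (3), from world to camera coordinates, as OpenCV has them; the wrist camera has in their place "tool_from_camera" (4x4, takes a point from camera to tool coordinates, whose origin is the TCP and whose axes are the tool frame's). Camera axes: x right, y down, z forward; pixel columns grow to the right and rows downward; lengths in m; the calibration is good to about 2 mm. The wrist camera is an equidistant fisheye: a pixel r from the principal point sees the ray r / f radians off the axis. A picture is of the moment at which its call begins: read the wrist's pose just before it. camera_info takes no time and is no camera call.
- sign_off(): hands the job in, once; it reports no verdict.
The state is a dict: "time_s": time; "joint_positions": joint angles; "joint_velocities": joint speeds; "joint_torque": joint torques, N m; "position": TCP position; "tool_rot": TCP orientation; "wrist_force": force on the tool from outside, world axes, zero at the start; "torque": the same for the moment, N m; "finger_gap": finger opening in m.
Only numpy, scipy, OpenCV 4.12 (cv2) and the standard library are available. Lean on these libraries where they do the work, as an engineer would, in place of code of your own. Each camera call takes 0.05 s, during which the arm holds its last target.

### The job

The mug in the press is done: wind the red-knobbed clamp crank counter-clockwise (seen from above) back to its stop, between two and two and a half turns, with the guard still shut. Then lift the spring-loaded clear guard by its yellow bar to 60 degrees from shut and finish while holding it still there, so that I can take the mug out; if you let go it falls shut. Leave the mug in the press and everything else on the table where it is.

Things in the scene. Friction and masses are not known exactly. Their poses are not given: they have to be found in the camera images.
- press: mug press, blue and grey, fixed, about 230 (x) x 360 (y) x 145 mm. Origin: centre of its underside on the table. Its front (-x axis) faces roughly to the robot, z up. On its +y side is an open bay (walls 135 mm high) covered by the guard; on its -y side a closed gear tower, 125 mm high, 120 mm wide in y, with the crank on top
- crank_axis (a point): point on the crank's vertical axis at half the height of its knob, 176 mm above the table and 40 mm above the underside of the crank; at (-30, -100) mm in the press's frame, with the press's axes
- crank_knob (a point): centre of the red knob: an upright cylinder 22 mm in diameter and 48 mm tall standing on the crank arm, 50 mm from the crank's axis, 152 to 200 mm above the table. The knob spins freely on its pin, so fingers pointing down can keep hold of it and their heading all round the circle. The point turns with the crank: its y axis points from the crank's axis to the knob
- crank (a joint): crank angle in rad, grows counter-clockwise seen from above. At 0 the arm points to the press's +y (towards the guard), at pi/2 to its front, at pi to its -y. Starts between 0 and 3 (clamp tight). Hard stop at 5 pi = 15.71 (clamp fully open, arm pointing to the press's -y). Friction only, about 1.5 N to move at the knob; it stays where it is left. It draws the steel jaw, seen through the guard's window, away from the mug by 1.6 mm per rad
- guard (a joint): guard angle in rad: 0 shut (level), 60 degrees = 1.047, stop at 1.65. A spring and its weight shut it from any angle; it takes roughly 3 N at the bar to lift or hold
- guard_bar (a point): middle of the guard's yellow handle bar: a round bar 12 mm in diameter, 130 mm long along the press's y, free between two 10 mm wide posts at 60 mm either side of the middle. It stands 45 mm in front of the guard's front edge and of the bay's front wall, 139 mm above the table when shut, and 200 mm from the hinge line. The base below it, 35 mm high, reaches to 10 mm short of it. Turns with the guard, whose own axes equal the press's when shut
- guard_hinge (a point): middle of the guard's hinge line, 139 mm above the table at (75, 60) mm in the press's frame, straight behind the bar; the line runs along the press's y. Has the press's axes. The bar is at 200 mm x (-cos a, sin a) from here along the press's x and up, a being the guard angle. The guard is an aluminium frame with a clear window, 155 x 200 x 8 mm
- pressed_mug_mid (a point): centre of the white mug standing in the press's bay under the guard, 80 mm in diameter, 90 mm high, on the bay's floor 35 mm above the table; to be left alone
- blue_mug_mid (a point): centre of a loose blue mug standing on the table, 80 mm in diameter, 90 mm high; leave alone
- white_mug_mid (a point): centre of a loose white mug standing on the table, 80 mm in diameter, 90 mm high; leave alone
- orange_bottle_mid (a point): centre of an orange bottle, 66 mm in diameter, 170 mm high; leave alone
- tape_roll_mid (a point): centre of an amber tape roll lying flat, 90 mm in diameter, 25 mm high; leave alone
- coasters_mid (a point): centre of a stack of cork coasters, 96 mm in diameter, 30 mm high; leave alone
- brush: brush lying on the table, about 200 mm long along its x, origin on the table under its middle; leave alone

How it is judged:
By the outcome, as a careful person would: the job done as asked, in the order asked, and still so for the second after the job is handed in, while the arm keeps its last pose, push and grip.
It also fails if it takes over 67 s, if anything falls off the work surface, if the arm or the gripper's body presses on something with over 40 N, if the wrist force passes 120 N, or if a joint passes its speed limit or range.

## Working session

There is one attempt and no reset: what is moved stays moved. The work goes in short steps, Python scripts to look and compute and a tool call to move; the robot and the scene stay as the last step left them, time stands still between calls to the robot, and variables do not carry over. Pictures are saved under pics/ and viewed, and the job is handed in when it is done.

Besides the shell and the picture viewer there is one more tool, called after "Call:" as a command line: name --argument value ..., lists and objects as JSON in quotes. arm_command: Moves the arm, as the interface text tells. Its arguments: {"type":"object","properties":{"steps":{"type":"array"},"fingers":{"type":"number"},"newtons":{"type":"number"}},"required":["steps"]}

```bash
mkdir -p pics
python3 - <<'E'
from station import *
import cv2
s=state();print(s)
for n in ("scene","side","wrist"):
    cv2.imwrite(f"pics/{n}0.png",get_image(n)); print(n,camera_info(n))
E
```

```text
{'time_s': 0.0, 'joint_positions': array([ 0.03383147,  0.68996455, -0.19449772,  1.56632951,  0.15729845,
        0.90247196, -0.21508504]), 'joint_velocities': array([-0.00022679,  0.00012098, -0.00062257,  0.0002041 , -0.00055129,
       -0.00035129,  0.00045445]), 'joint_torque': array([ 3.38560185e-04, -5.27571630e+01, -1.26686912e+00, -1.53434461e+01,
       -5.26333472e-02,  6.56995355e-03,  1.65937727e-04]), 'position': array([ 6.24383918e-01, -7.60135321e-05,  2.37925600e-01]), 'tool_rot': array([[ 5.27065501e-05, -1.77817678e-03,  9.99998418e-01],
       [-9.99999989e-01, -1.36367208e-04,  5.24641475e-05],
       [ 1.36273701e-04, -9.99998410e-01, -1.77818395e-03]]), 'wrist_force': array([ 0.80161834,  0.29721917, -0.1859237 ]), 'torque': array([-0.00481234, -0.02217096, -0.04884097]), 'finger_gap': 0.08787716046936349}
scene {'intrinsics': array([[479.88541268,   0.        , 331.27640721],
       [  0.        , 479.88541268, 233.05597787],
       [  0.        ,   0.        ,   1.        ]]), 'rvec': array([ 2.51510329,  0.66763798, -0.17900468]), 'tvec': array([-0.44328028
[... 154 characters left out ...]
     [  0.        ,   0.        ,   1.        ]]), 'rvec': array([ 2.37082705, -0.40184706,  0.18329518]), 'tvec': array([-0.44912086,  0.20636637,  1.40528633])}
wrist {'intrinsics': array([[371.64829954,   0.        , 315.48213277],
       [  0.        , 371.64829954, 232.27821642],
       [  0.        ,   0.        ,   1.        ]]), 'tool_from_camera': array([[ 4.87570400e-04,  9.56001795e-01,  2.93360409e-01,
        -7.59332323e-02],
       [ 3.10029564e-04, -2.93360574e-01,  9.56001819e-01,
        -1.46823530e-01],
       [ 9.99999833e-01, -3.75167790e-04, -4.39422752e-04,
        -8.17871379e-04],
       [ 0.00000000e+00,  0.00000000e+00,  0.00000000e+00,
         1.00000000e+00]])}
```

View pics/scene0.png

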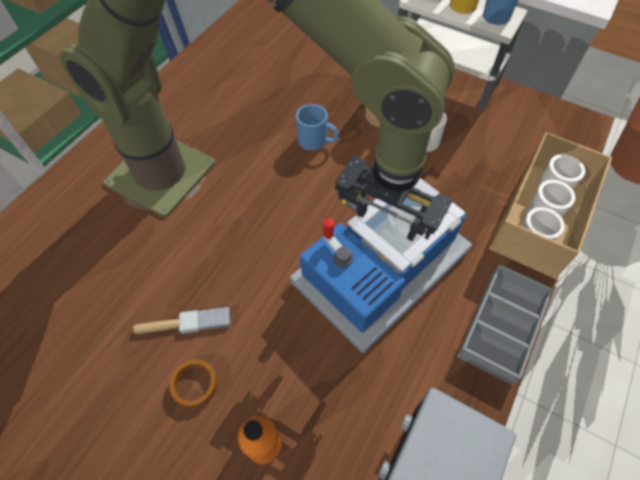

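View pics/side0.png

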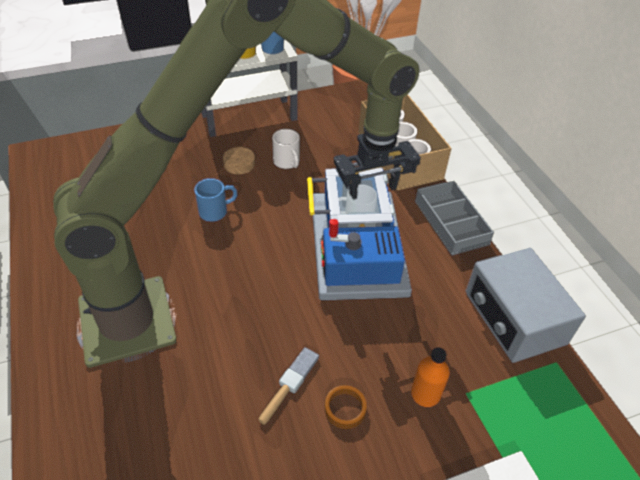

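View pics/wrist0.png

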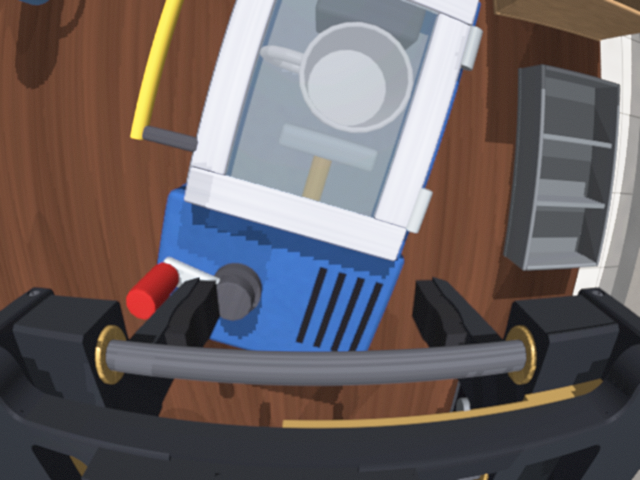

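Run:
```python
import cv2
a=cv2.imread("pics/scene0.png")[170:350,280:480]; b=cv2.imread("pics/side0.png")[160:310,295:420]
cv2.imwrite("pics/sc_z.png",cv2.resize(a,None,fx=3.3,fy=3.3,interpolation=cv2.INTER_CUBIC))
cv2.imwrite("pics/si_z.png",cv2.resize(b,None,fx=4,fy=4,interpolation=cv2.INTER_CUBIC))
```

```text
(no output)
```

View pics/sc_z.png

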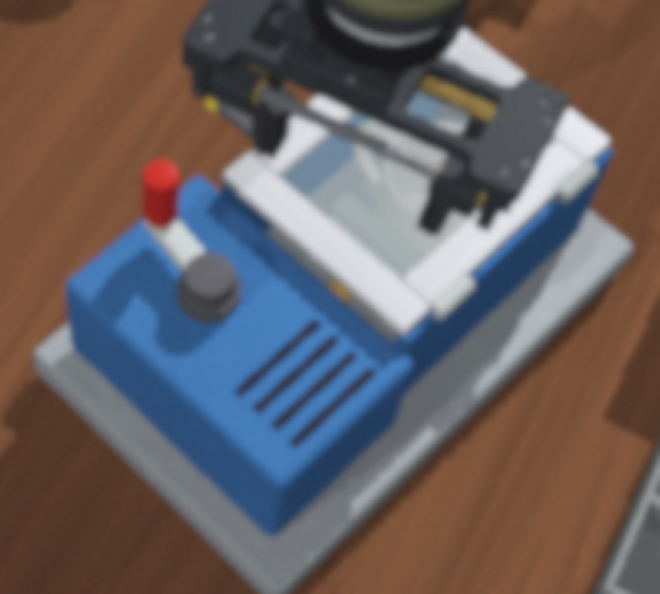

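View pics/si_z.png

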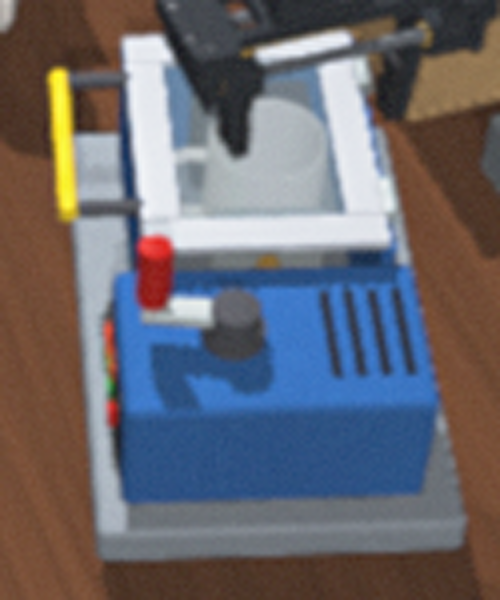

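```bash
cat > h.py <<'E'
import numpy as np,cv2
from scipy.optimize import least_squares
from station import *
def proj(n,P,st=None):
    P=np.atleast_2d(P).astype(float);ci=camera_info(n);K=ci["intrinsics"]
    if n!="wrist":
        return cv2.projectPoints(P,ci["rvec"],ci["tvec"],K,None)[0][:,0]
    T=np.array(ci["tool_from_camera"]);t=(P-st["position"])@st["tool_rot"]
    c=(t-T[:3,3])@T[:3,:3]
    r=np.hypot(c[:,0],c[:,1]);th=np.arctan2(r,c[:,2])
    return np.c_[K[0,2]+K[0,0]*th*c[:,0]/r,K[1,2]+K[1,1]*th*c[:,1]/r]
def w(p,q): # press->world
    c,s=np.cos(p[2]),np.sin(p[2]);q=np.asarray(q,float)
    return np.array([p[0]+c*q[0]-s*q[1],p[1]+s*q[0]+c*q[1],q[2]])
def knob(p,a,z=.176): return w(p,[-.03-.05*np.sin(a),-.1+.05*np.cos(a),z])
E
python3 - <<'E'
from h import *
st=state()
def model(v):
    p=v[:3];a=v[3]
    return dict(kt=knob(p,a,.2),km=knob(p,a,.176),hub=w(p,[-.03,-.1,v[4]]),b1=w(p,[-.125,.125,.139]),b0=w(p,[-.125,-.005,.139]),
     c00=w(p,[-.115,-.18,0]),c10=w(p,[.115,-.18,0]),c11=w(p,[.115,.18,0]))
obs=[("side","km",333.75,228.2),("side","kt",333.5,221.3),("side","b1",309.2,178),("side","b0",312,213.5),("side","c00",320,298.8),("side","c10",410.8,296.8),
("scene","kt",328.8,222.1),("scene","km",328.5,228.2),("scene","c00",291.2,282.7),("scene","c10",362.4,350),("scene","c11",471.8,250.3),
("side","hub",354.5,235),("scene","hub",343,253.3),("wrist","kt",147,299),("wrist","hub",238,288),("wrist","b0",137,137)]
wt=lambda n:2.5 if n=="wrist" else 1
def f(v):
    m=model(v);return np.concatenate([(proj(n,m[k],st)[0]-[x,y])/wt(n) for n,k,x,y in obs])
r=least_squares(f,[.65,0,-.2,1.5,.15],loss="soft_l1")
print(r.x)
for o,e in zip(obs,f(r.x).reshape(-1,2)): print(o,e.round(1))
p=r.x[:3]
for q in ([-.03,-.1,.176],[-.125,.06,.139],[.075,.06,.139]): print(w(p,q))
print(knob(p,r.x[3]))
E
```

```text
[ 0.6203304   0.04414953 -0.28160784  1.47733834  0.14408953]
('side', 'km', 333.75, 228.2) [ 0.1 -1. ]
('side', 'kt', 333.5, 221.3) [ 0.8 -1.1]
('side', 'b1', 309.2, 178) [ 0.2 -0.5]
('side', 'b0', 312, 213.5) [ 0.3 -1.6]
('side', 'c00', 320, 298.8) [-0.5  1.7]
('side', 'c10', 410.8, 296.8) [-0.4  0.2]
('scene', 'kt', 328.8, 222.1) [ 0.  -0.1]
('scene', 'km', 328.5, 228.2) [0.3 0.4]
('scene', 'c00', 291.2, 282.7) [-0.2 -0.5]
('scene', 'c10', 362.4, 350) [1.9 3.8]
('scene', 'c11', 471.8, 250.3) [-2.5 -0.6]
('side', 'hub', 354.5, 235) [-0.6  2. ]
('scene', 'hub', 343, 253.3) [1.3 0.2]
('wrist', 'kt', 147, 299) [-2.5  1.2]
('wrist', 'hub', 238, 288) [-1.6  1.5]
('wrist', 'b0', 137, 137) [ 0.8 -1.8]
[ 0.56372205 -0.04357444  0.176     ]
[0.5169282  0.13652368 0.139     ]
[0.70905017 0.08094358 0.139     ]
[ 0.51719788 -0.02525776  0.176     ]
```

Call:
arm_command --steps '[[[-2.7,-0.6,0],-0.14],[[-2.7,-0.6,0],-0.14],[[-2.7,-0.7,0],0],[[-2.6,-0.6,0],0],[[0,0,0],0],[[0,0,0],0]]' --fingers 0.7 --newtons 15

```text
time_s: 0.9
position: [0.5192, -0.0246, 0.2389]
tool_rot: [[-0.276, 0.002, 0.961], [-0.961, 0.0, -0.276], [-0.001, -1.0, 0.001]]
wrist_force: [0.7, -0.7, 0.3]
finger_gap: 0.0617
```

Run:
```python
from h import *
s=state();print(s["position"],s["tool_rot"].round(3),s["wrist_force"],s["finger_gap"])
p=[0.6203304,0.04414953,-0.28160784]
im=get_image("wrist")
for q in (knob(p,1.477,.2),knob(p,1.477,.176)):
    u=proj("wrist",q,s)[0];print(u);cv2.circle(im,tuple(int(x) for x in u),3,(0,255,0),-1)
cv2.imwrite("pics/w1.png",im)
```

```text
[ 0.51919635 -0.02462393  0.23887648] [[-0.276  0.002  0.961]
 [-0.961  0.    -0.276]
 [-0.001 -1.     0.001]] [ 0.67246934 -0.68362446  0.34980809] 0.06173957050878153
[313.81435831 267.47469873]
[313.9360421  252.22531254]
```

View pics/w1.png

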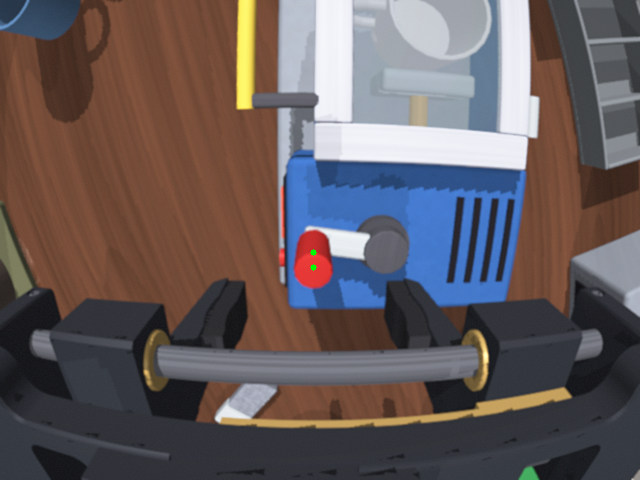

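Call:
arm_command --steps '[[[-0.2,0,-2.5],0],[[0,0,-2.5],0],[[0,0,-2.0],0],[[0,0,-0.5],0],[[0,0,0],0]]'

```text
time_s: 1.58
position: [0.5167, -0.0247, 0.1637]
tool_rot: [[-0.276, 0.0, 0.961], [-0.961, 0.0, -0.276], [-0.0, -1.0, 0.0]]
wrist_force: [-0.4, -0.3, 0.2]
finger_gap: 0.0618
```

Call:
arm_command --steps '[[[0,0,0],0],[[0,0,0],0],[[0,0,0],0],[[0,0,0],0],[[0,0,0],0],[[0,0,0],0]]' --fingers 0 --newtons 20

```text
time_s: 2.33
position: [0.5176, -0.0252, 0.164]
tool_rot: [[-0.277, 0.003, 0.961], [-0.961, -0.0, -0.277], [-0.001, -1.0, 0.003]]
wrist_force: [4.4, -1.1, -2.1]
finger_gap: 0.0215
```

Run:
```python
from h import *
s=state();print(s["position"],s["wrist_force"],s["finger_gap"],s["time_s"])
p=[0.6203304,0.04414953,-0.28160784]
C=w(p,[-.03,-.1,.176])
d=s["position"]-C; print(d*1000, np.hypot(*d[:2]), "crank", np.arctan2(d[1],d[0])-p[2]-np.pi/2+0)
a0=1.477
import math
for st_ in ([.25]*57,):
    a=a0;L=[]
    for x in st_:
        a2=min(a+x,5*np.pi);L.append([round(v*100,2) for v in (knob(p,a2)-knob(p,a))[:2]]);a=a2
    print(L,a)
cv2.imwrite("pics/w2.png",get_image("wrist"))
```

```text
[ 0.51758582 -0.02521615  0.16404612] [ 4.43872489 -1.13510443 -2.11685351] 0.021496339886049053 2.325
[-46.13623158  18.35828824 -11.95388148] 0.049654593051484654 crank 1.473696688470659
[[np.float64(-0.31), np.float64(-1.21)], [np.float64(-0.0), np.float64(-1.25)], [np.float64(0.31), np.float64(-1.21)], [np.float64(0.6), np.float64(-1.09)], [np.float64(0.85), np.float64(-0.91)], [np.float64(1.05), np.float64(-0.67)], [np.float64(1.18), np.float64(-0.39)], [np.float64(1.24), np.float64(-0.09)], [np.float64(1.23), np.float64(0.22)], [np.float64(1.13), np.float64(0.52)], [np.float64(0.97), np.float64(0.78)], [np.float64(0.75), np.float64(1.0)], [np.float64(0.48), np.float64(1.15)], [np.float64(0.18), np.float64(1.23)], [np.float64(-0.13), np.float64(1.24)], [np.float64(-0.44), np.float64(1.17)], [np.float64(-0.71), np.float64(1.02)], [np.float64(-0.94), np.float64(0.82)], [np.float64(-1.12), np.float64(0.56)], [np.float64(-1.22), np.float64(0.26)], [np.float64(-1.25), np.float64(-0.05)], [np.float64(-1.2), np.float64(-0.35)], [np.float64(-1.07), np.float64(-0.64)], [np.float64(-0.88)
[... 624 characters left out ...]
.float64(1.24)], [np.float64(-0.4), np.float64(1.18)], [np.float64(-0.68), np.float64(1.05)], [np.float64(-0.92), np.float64(0.85)], [np.float64(-1.1), np.float64(0.59)], [np.float64(-1.21), np.float64(0.3)], [np.float64(-1.25), np.float64(-0.01)], [np.float64(-1.21), np.float64(-0.31)], [np.float64(-1.09), np.float64(-0.6)], [np.float64(-0.91), np.float64(-0.85)], [np.float64(-0.67), np.float64(-1.05)], [np.float64(-0.39), np.float64(-1.18)], [np.float64(-0.08), np.float64(-1.24)], [np.float64(0.23), np.float64(-1.23)], [np.float64(0.52), np.float64(-1.13)], [np.float64(0.79), np.float64(-0.97)], [np.float64(1.0), np.float64(-0.74)], [np.float64(1.06), np.float64(-0.45)]] 15.707963267948966
```

View pics/w2.png

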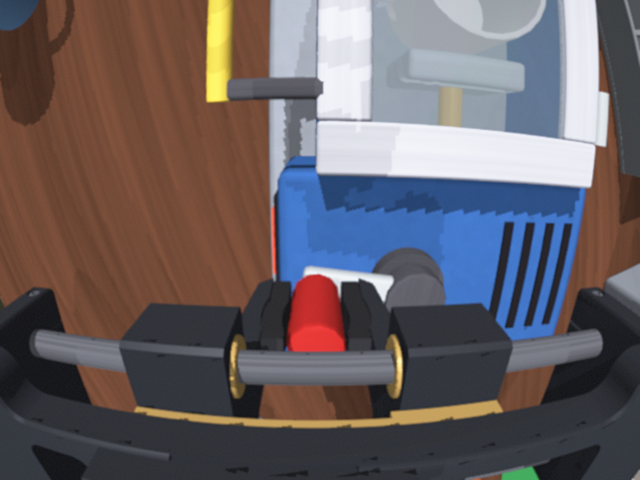

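Call:
arm_command --steps '[[[-0.21,-1.21,0],0],[[0,-1.25,0],0],[[0.31,-1.21,0],0],[[0.6,-1.09,0],0],[[0.85,-0.91,0],0],[[1.05,-0.67,0],0],[[1.18,-0.39,0],0],[[1.24,-0.09,0],0]]'

```text
time_s: 3.38
position: [0.5649, -0.0956, 0.1639]
tool_rot: [[-0.279, -0.003, 0.96], [-0.96, -0.002, -0.279], [0.003, -1.0, -0.003]]
wrist_force: [-1.3, 1.5, 6.8]
finger_gap: 0.0213
```

```bash
cat > chk.py <<'E'
from h import *
s=state();print(s["position"],s["wrist_force"],s["finger_gap"],s["time_s"])
p=[0.6203304,0.04414953,-0.28160784]
C=w(p,[-.03,-.1,.176])
d=s["position"]-C; print(d*1000, np.hypot(*d[:2]), "crank", (np.arctan2(d[1],d[0])-p[2]-np.pi/2)%(2*np.pi))
E
python3 chk.py
```

```text
[ 0.5648803  -0.0956291   0.16387347] [-1.31629208  1.49585002  6.83100856] 0.02128899457488541 3.375
[  1.15824419 -52.05466015 -12.12653334] 0.05206754433543777 crank 3.445447360612084
```

Call:
arm_command --steps '[[[1.23,0.22,0],0],[[1.13,0.52,0],0],[[0.97,0.78,0],0],[[0.75,1.0,0],0],[[0.48,1.15,0],0],[[0.18,1.23,0],0],[[-0.13,1.24,0],0],[[-0.44,1.17,0],0],[[-0.71,1.02,0],0],[[-0.94,0.82,0],0],[[-1.12,0.56,0],0],[[-1.22,0.26,0],0]]'

```text
time_s: 4.88
position: [0.5678, 0.0044, 0.1639]
tool_rot: [[-0.278, 0.001, 0.961], [-0.961, -0.002, -0.278], [0.002, -1.0, 0.001]]
wrist_force: [1.8, -5.5, 5.1]
finger_gap: 0.0215
```

```bash
python3 chk.py
```

```text
[0.5678318  0.0044485  0.16390042] [ 1.76344257 -5.53520311  5.13668382] 0.021498529169674735 4.875
[  4.10974625  48.0229426  -12.09958347] 0.0481984753922818 crank 0.19623703622875466
```

Call:
arm_command --steps '[[[-1.25,-0.15,0],0],[[-1.2,-0.35,0],0],[[-1.07,-0.64,0],0],[[-0.88,-0.88,0],0],[[-0.63,-1.07,0],0],[[-0.35,-1.2,0],0],[[-0.04,-1.25,0],0],[[0.27,-1.22,0],0],[[0.56,-1.11,0],0],[[0.82,-0.94,0],0],[[1.03,-0.71,0],0],[[1.17,-0.43,0],0],[[1.24,-0.13,0],0]]'

```text
time_s: 6.5
position: [0.5623, -0.0957, 0.1638]
tool_rot: [[-0.278, -0.005, 0.961], [-0.961, -0.001, -0.278], [0.002, -1.0, -0.005]]
wrist_force: [-2.4, 0.3, 10.1]
finger_gap: 0.0214
```

```bash
python3 chk.py
```

```text
[ 0.5622867  -0.09567463  0.16380772] [-2.37345834  0.25046884 10.05310643] 0.021394103164475337 6.5
[ -1.4353553  -52.10019215 -12.19227964] 0.05211996034528908 crank 3.3956575563338194
```

Call:
arm_command --steps '[[[1.23,0.18,0.1],0],[[1.15,0.48,0],0],[[1.0,0.75,0],0],[[0.78,0.97,0],0],[[0.51,1.14,0],0],[[0.22,1.23,0],0],[[-0.09,1.24,0],0],[[-0.4,1.18,0],0],[[-0.68,1.05,0],0],[[-0.92,0.85,0],0],[[-1.1,0.59,0],0],[[-1.21,0.3,0],0]]'

```text
time_s: 8.0
position: [0.5686, 0.0043, 0.1643]
tool_rot: [[-0.277, -0.0, 0.961], [-0.961, -0.002, -0.277], [0.002, -1.0, 0.0]]
wrist_force: [1.0, -7.0, -11.3]
finger_gap: 0.0214
```

```bash
python3 chk.py
```

```text
[0.56861506 0.00428141 0.16427565] [  0.97688206  -7.03920237 -11.33351231] 0.021358797051367617 8.0
[  4.89300583  47.85584609 -11.72435027] 0.04810533765560728 crank 0.17971722617025843
```

Call:
arm_command --steps '[[[-1.25,-0.1,-0.05],0],[[-1.21,-0.31,0],0],[[-1.09,-0.6,0],0],[[-0.91,-0.85,0],0],[[-0.67,-1.05,0],0],[[-0.39,-1.18,0],0],[[-0.08,-1.24,0],0],[[0.23,-1.23,0],0],[[0.52,-1.13,0],0],[[0.4,-0.48,0],0],[[0.4,-0.48,0],0],[[0.4,-0.35,0],0],[[0.4,-0.25,0],0],[[0,0,0],0],[[0,0,0],0]]'

```text
time_s: 9.88
position: [0.5373, -0.0881, 0.1643]
tool_rot: [[-0.277, 0.001, 0.961], [-0.961, -0.001, -0.277], [0.001, -1.0, 0.001]]
wrist_force: [0.3, -2.4, -7.7]
finger_gap: 0.0213
```

```bash
python3 chk.py
```

```text
[ 0.5373386  -0.08814182  0.16425854] [ 0.28040332 -2.40171071 -7.66908015] 0.02132022115042738 9.875
[-26.38345354 -44.56738367 -11.74146103] 0.051791295676421274 crank 2.8886913830873904
```

Call:
arm_command --steps '[[[0.4,-0.18,0],0],[[0.4,-0.15,0],0],[[0.4,-0.12,0],0],[[0.2,-0.05,0],0],[[0,0,0],0],[[0,0,0],0]]'

```text
time_s: 10.62
position: [0.5494, -0.0934, 0.1642]
tool_rot: [[-0.277, -0.004, 0.961], [-0.961, -0.001, -0.277], [0.002, -1.0, -0.003]]
wrist_force: [-5.8, -3.8, -2.0]
finger_gap: 0.0209
```

```bash
python3 chk.py
```

```text
[ 0.54935536 -0.09339812  0.16415072] [-5.84038682 -3.83068041 -2.03687977] 0.020876802207408496 10.625
[-14.36668918 -49.82367855 -11.84928047] 0.05185364694912066 crank 3.142465159098456
```

Call:
arm_command --steps '[[[0.3,-0.08,0],0],[[0,0,0],0],[[0,0,0],0],[[0,0,0],0]]'

```text
time_s: 11.12
position: [0.5495, -0.0935, 0.164]
tool_rot: [[-0.277, -0.01, 0.961], [-0.961, -0.001, -0.277], [0.003, -1.0, -0.009]]
wrist_force: [-11.6, -2.0, 3.8]
finger_gap: 0.0211
```

```bash
python3 chk.py
python3 - <<'E'
from h import *
cv2.imwrite("pics/side3.png",get_image("side"));cv2.imwrite("pics/w3.png",get_image("wrist"))
E
```

```text
[ 0.54951111 -0.09351381  0.16399544] [-11.59643022  -2.01901679   3.78328682] 0.02109168063227643 11.125
[-14.21094356 -49.93937232 -12.00456098] 0.051921978244364876 crank 3.1459647029429467
```

View pics/w3.png

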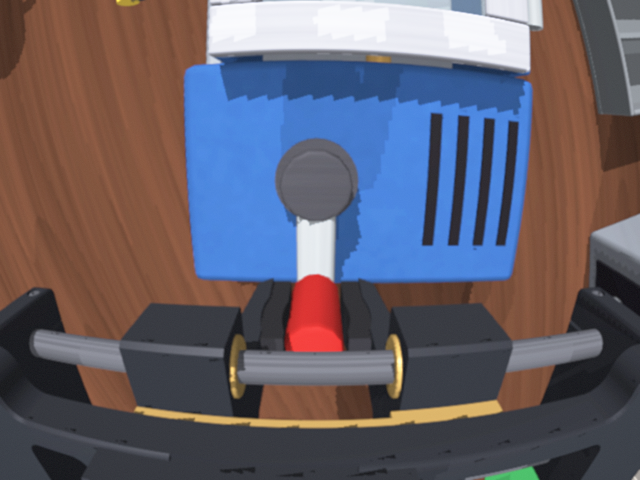

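Call:
arm_command --steps '[[[-0.3,0.08,0],0],[[0,0,0],0]]'

```text
time_s: 11.48
position: [0.5493, -0.0934, 0.1642]
tool_rot: [[-0.277, -0.004, 0.961], [-0.961, -0.001, -0.277], [0.002, -1.0, -0.003]]
wrist_force: [-5.4, -3.7, -1.5]
finger_gap: 0.0217
```

Call:
arm_command --steps '[[[0,0,0],0],[[0,0,0],0],[[0,0,0],0],[[0,0,0.8],0],[[0,0,2],0],[[0,0,2.5],0],[[0,0,2.5],0],[[0,0,0],0],[[0,0,0],0]]' --fingers 0.7

```text
time_s: 12.6
position: [0.5508, -0.0921, 0.2418]
tool_rot: [[-0.276, -0.001, 0.961], [-0.961, 0.0, -0.276], [0.0, -1.0, -0.001]]
wrist_force: [-0.5, 1.1, -0.2]
finger_gap: 0.0619
```

```bash
python3 chk.py
python3 - <<'E'
from h import *
p=[0.6203,0.0424,-0.2816]
print(w(p,[-.125,.06,.139])-state()["position"])
cv2.imwrite("pics/w4.png",get_image("wrist"));cv2.imwrite("pics/sc4.png",get_image("scene"))
E
```

```text
[ 0.55075929 -0.09211647  0.24181981] [-0.52025392  1.06251321 -0.15069693] 0.06186624713192331 12.6
[-12.96276563 -48.54202866  65.81980601] 0.050243027770609267 crank 3.162247619375955
[-0.03386221  0.22688981 -0.10281981]
```

View pics/w4.png

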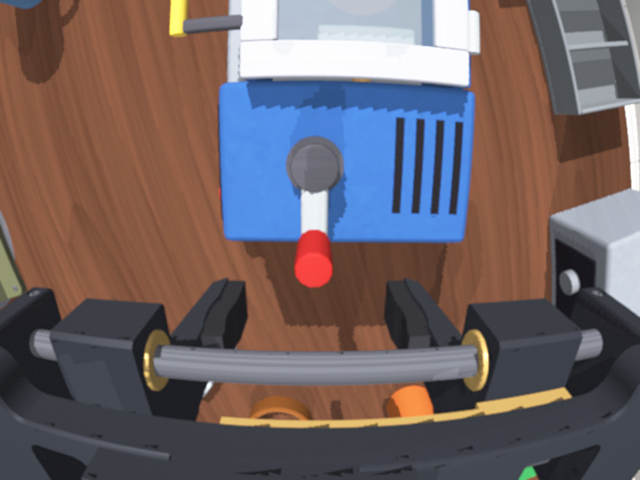

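Call:
arm_command --steps '[[[-0.6,4.5,0],0],[[-0.7,4.6,0],0],[[-0.7,4.6,0],0],[[-0.7,4.6,0],0],[[-0.7,4.4,0],0],[[0,0,0],0],[[0,0,0],0]]' --fingers 0.38

```text
time_s: 13.58
position: [0.5169, 0.1338, 0.2416]
tool_rot: [[-0.277, -0.001, 0.961], [-0.961, -0.001, -0.277], [0.002, -1.0, -0.001]]
wrist_force: [-0.1, -0.2, -0.3]
finger_gap: 0.0336
```

Run:
```python
from h import *
p=[0.6203,0.0424,-0.2816]
s=state();print(s["position"],s["finger_gap"],w(p,[-.125,.06,.139])-s["position"])
im=get_image("wrist")
for q in ([-.125,.06,.139],[-.125,0.125,.139],[-.125,-.005,.139]):
    u=proj("wrist",w(p,q),s)[0];cv2.circle(im,tuple(int(x) for x in u),3,(0,255,0),-1);print(u)
cv2.imwrite("pics/w5.png",im)
```

```text
[0.51689385 0.13376718 0.24157933] 0.03357237883145321 [ 3.22148599e-06  1.00616249e-03 -1.02579331e-01]
[316.4961776  229.54727427]
[316.61118011 135.82899215]
[316.36109595 311.11649136]
```

View pics/w5.png

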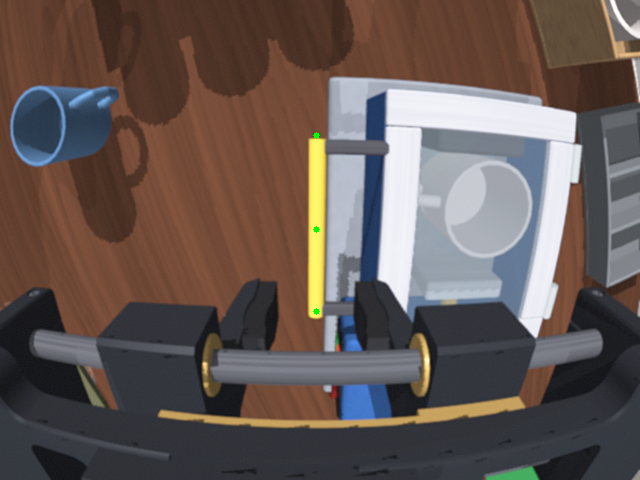

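Call:
arm_command --steps '[[[0,0,-3],0],[[0,0,-3],0],[[0,0,-2.5],0],[[0,0,-2],0],[[0,0,-1],0],[[0,0,-0.7],0],[[0,0,0],0],[[0,0,0],0]]'

```text
time_s: 14.62
position: [0.5176, 0.1349, 0.1208]
tool_rot: [[-0.277, 0.001, 0.961], [-0.961, 0.0, -0.277], [-0.001, -1.0, 0.001]]
wrist_force: [0.2, -0.6, -0.6]
finger_gap: 0.0337
```

Call:
arm_command --steps '[[[0,0,0],0],[[0,0,0],0],[[0,0,0],0],[[0,0,0],0],[[0,0,0],0]]' --fingers 0 --newtons 25

```text
time_s: 15.25
position: [0.518, 0.1348, 0.1204]
tool_rot: [[-0.277, 0.002, 0.961], [-0.961, 0.0, -0.277], [-0.001, -1.0, 0.002]]
wrist_force: [2.5, -0.8, 0.3]
finger_gap: 0.0102
```

Run:
```python
from h import *
s=state();print(s["position"],s["finger_gap"],s["wrist_force"])
ux=np.array([np.cos(-.2816),np.sin(-.2816)])
prev=0
for a in np.radians(np.arange(4,61,4)): 
    f=lambda a:np.r_[-np.cos(a)*ux,np.sin(a)]*20
    print(np.degrees(a).round(),(f(a)-f(prev)).round(2));prev=a
cv2.imwrite("pics/w6.png",get_image("wrist"))
```

```text
[0.51796097 0.13475357 0.12044919] 0.010225278230889898 [ 2.45572565 -0.77541488  0.26796459]
4.0 [ 0.05 -0.01  1.4 ]
8.0 [ 0.14 -0.04  1.39]
12.0 [ 0.23 -0.07  1.37]
16.0 [ 0.32 -0.09  1.35]
20.0 [ 0.41 -0.12  1.33]
24.0 [ 0.5  -0.15  1.29]
28.0 [ 0.59 -0.17  1.25]
32.0 [ 0.67 -0.19  1.21]
36.0 [ 0.75 -0.22  1.16]
40.0 [ 0.83 -0.24  1.1 ]
44.0 [ 0.9  -0.26  1.04]
48.0 [ 0.96 -0.28  0.97]
52.0 [ 1.03 -0.3   0.9 ]
56.0 [ 1.08 -0.31  0.82]
60.0 [ 1.14 -0.33  0.74]
```

View pics/w6.png

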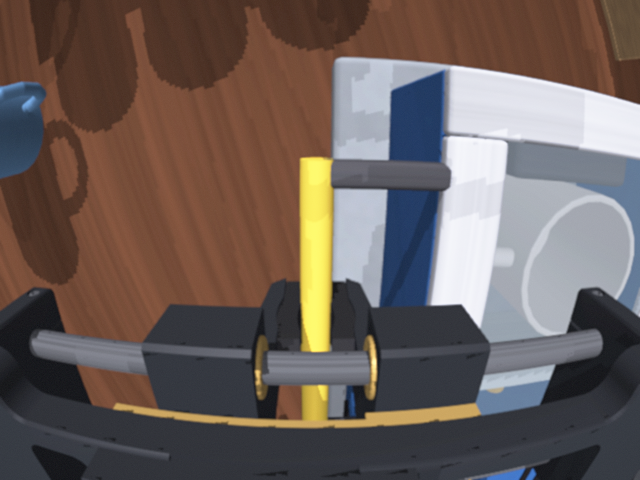

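Call:
arm_command --steps '[[[0.05,-0.01,1.4],0],[[0.14,-0.04,1.39],0],[[0.23,-0.07,1.37],0],[[0.32,-0.09,1.35],0],[[0.41,-0.12,1.33],0],[[0.5,-0.15,1.29],0],[[0.59,-0.17,1.25],0],[[0,0,0],0]]'

```text
time_s: 16.3
position: [0.5416, 0.1276, 0.2153]
tool_rot: [[-0.277, 0.005, 0.961], [-0.961, 0.0, -0.277], [-0.001, -1.0, 0.004]]
wrist_force: [7.9, -2.2, -7.4]
finger_gap: 0.0105
```

```bash
cat > g.py <<'E'
from h import *
s=state();print(s["position"],s["finger_gap"],s["wrist_force"],s["time_s"])
g=s["position"]-.019*s["tool_rot"][:,1]*1
g=s["position"]-s["tool_rot"][:,1]*.019
p=[0.6203,0.0424,-0.2816];H=w(p,[.075,.06,.139]);d=g-H
dx=d[0]*np.cos(p[2])+d[1]*np.sin(p[2]);dy=-d[0]*np.sin(p[2])+d[1]*np.cos(p[2])
print("r",np.hypot(dx,d[2]),"ang",np.degrees(np.arctan2(d[2],-dx)),dy)
E
python3 g.py
```

```text
[0.54162919 0.12763563 0.21527786] 0.010490610911972311 [ 7.90873948 -2.17801519 -7.36227107] 16.3
r 0.1986764823572804 ang 28.656789111283395 -1.2139904884890529e-05
```

Call:
arm_command --steps '[[[0.77,-0.22,1.21],0],[[0.8,-0.23,1.16],0],[[0.83,-0.24,1.1],0],[[0.9,-0.26,1.04],0],[[0.96,-0.28,0.97],0],[[1.03,-0.3,0.9],0],[[1.08,-0.31,0.82],0],[[0.7,-0.2,0.45],0],[[0,0,0],0],[[0,0,0],0]]'

```text
time_s: 17.55
position: [0.6092, 0.1073, 0.2871]
tool_rot: [[-0.276, -0.004, 0.961], [-0.961, -0.001, -0.276], [0.002, -1.0, -0.004]]
wrist_force: [10.1, -0.1, -21.2]
finger_gap: 0.0097
```

```bash
python3 g.py
python3 - <<'E'
from h import *
for n in("side","wrist"):cv2.imwrite(f"pics/{n}7.png",get_image(n))
E
```

```text
[0.60921403 0.10730287 0.28707478] 0.00966372069056057 [ 10.1184884   -0.14354596 -21.20637553] 17.55
r 0.19659595064257673 ang 58.19399052619625 -0.0006882404633790085
```

View pics/side7.png

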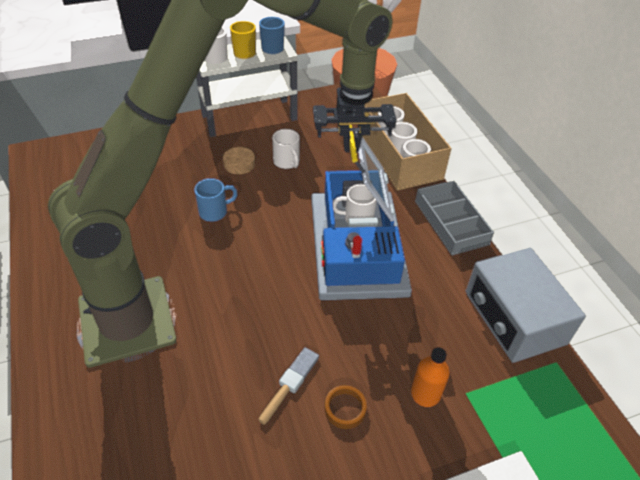

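View pics/wrist7.png

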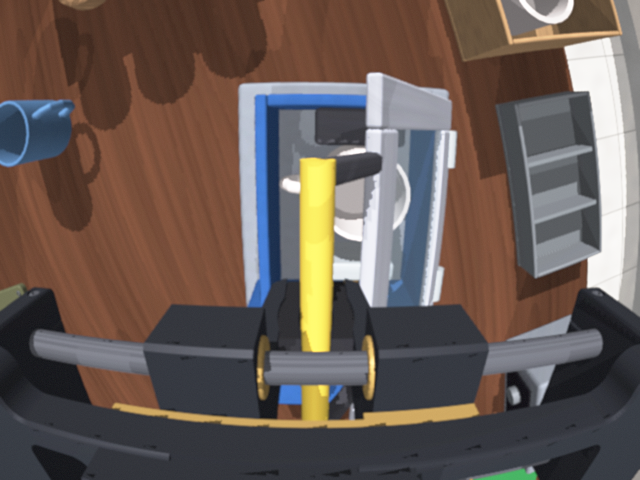

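Run:
```python
from h import *
a=cv2.imread("pics/side7.png")[90:280,300:440]
cv2.imwrite("pics/si_z7.png",cv2.resize(a,None,fx=4.2,fy=3.1 if 0 else 3.15,interpolation=cv2.INTER_CUBIC) if 0 else cv2.resize(a,None,fx=3.1,fy=3.1,interpolation=cv2.INTER_CUBIC))
cv2.imwrite("pics/sc7.png",get_image("scene"))
a=cv2.imread("pics/sc7.png")[130:350,280:500]
cv2.imwrite("pics/sc_z7.png",cv2.resize(a,None,fx=2.7,fy=2.7,interpolation=cv2.INTER_CUBIC))
```

```text
(no output)
```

View pics/si_z7.png

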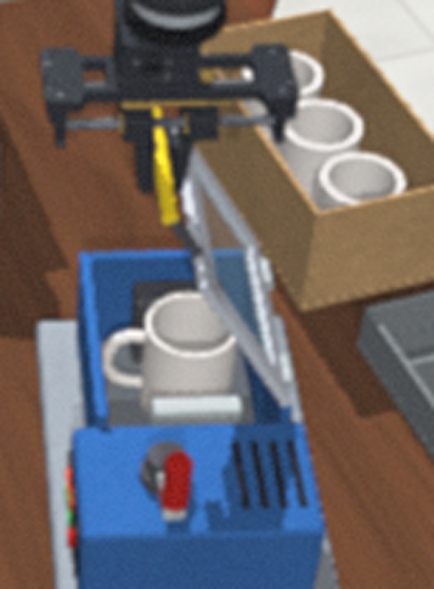

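View pics/sc_z7.png

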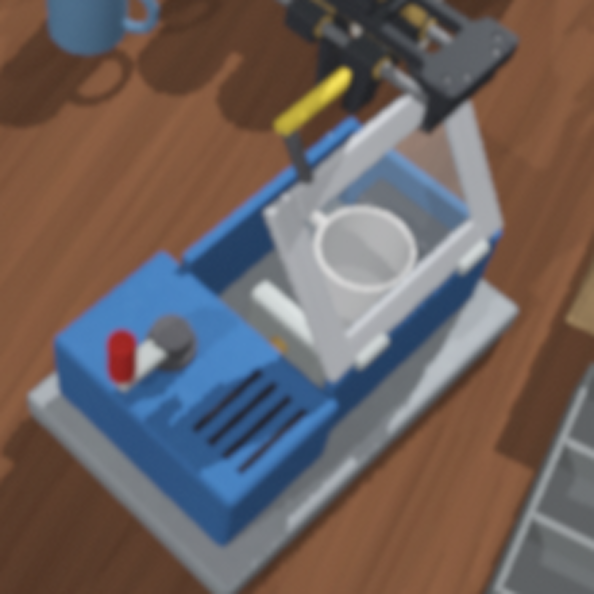

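Run:
```python
from h import *
p=[0.6203,0.0424,-0.2816];s=state()
for a in (56,58,60,62):
    r=np.radians(a);q=lambda y:w(p,[.075-.2*np.cos(r),y,.139+.2*np.sin(r)])
    print(a,proj("side",q(-.005))[0].round(1),proj("scene",q(-.005))[0].round(1),proj("wrist",q(.125),s)[0].round(1),q(.06).round(4))
```

```text
56 [351.7 160.9] [381.1 176.3] [294.6 150.4] [0.6016 0.1103 0.3048]
58 [354.3 159.6] [383.7 176.8] [311.4 151.2] [0.6072 0.1086 0.3086]
60 [357.  158.4] [386.4 177.5] [329.6 152.2] [0.613  0.107  0.3122]
62 [359.7 157.2] [389.2 178.3] [349.1 153.3] [0.6188 0.1053 0.3156]
```

Call:
arm_command --steps '[[[0.23,-0.07,0.08],0],[[0.22,-0.06,0.08],0],[[0,0,0],0],[[0,0,0],0],[[0,0,0],0]]' --newtons 30

```text
time_s: 18.32
position: [0.6124, 0.1063, 0.2891]
tool_rot: [[-0.276, -0.007, 0.961], [-0.961, -0.001, -0.276], [0.003, -1.0, -0.006]]
wrist_force: [6.3, -0.0, -17.3]
finger_gap: 0.0095
```

```bash
python3 g.py
python3 - <<'E'
from h import *
p=[0.6203,0.0424,-0.2816];s=state()
im=get_image("wrist");cv2.imwrite("pics/w8.png",im);sd=get_image("side");sc=get_image("scene")
for a in (58,59,60,61,62):
    r=np.radians(a);q=lambda y:w(p,[.075-.2*np.cos(r),y,.139+.2*np.sin(r)])
    print(a,proj("side",q(-.005))[0].round(1),proj("scene",q(-.005))[0].round(1),proj("wrist",q(.12),s)[0].round(1))
z=lambda i,x,y:cv2.resize(i[y:y+60,x:x+60],(390,390),interpolation=cv2.INTER_CUBIC)
cv2.imwrite("pics/z8.png",np.hstack([z(sd,330,130),z(sc,360,150)]))
# yellow centroid row band in wrist
hsv=cv2.cvtColor(im,cv2.COLOR_BGR2HSV);m=cv2.inRange(hsv,(22,120,100),(35,255,255))
for row in (165,180,200,220): c=np.where(m[row])[0];print(row,c.min(),c.max(),c.mean())
E
```

```text
[0.6124366  0.10633207 0.28905169] 0.009458465278942825 [  6.30666068  -0.04988415 -17.3332202 ] 18.325
r 0.19651891382657957 ang 59.34230655706061 -0.000714867929707378
58 [354.3 159.6] [383.7 176.8] [301.5 165.2]
59 [355.6 159. ] [385.1 177.1] [310.1 165.9]
60 [357.  158.4] [386.4 177.5] [319.  166.5]
61 [358.3 157.8] [387.8 177.9] [328.3 167.2]
62 [359.7 157.2] [389.2 178.3] [337.9 167.9]
165 300 335 317.5
180 300 335 317.5
200 300 333 316.5
220 300 333 316.5
```

View pics/z8.png

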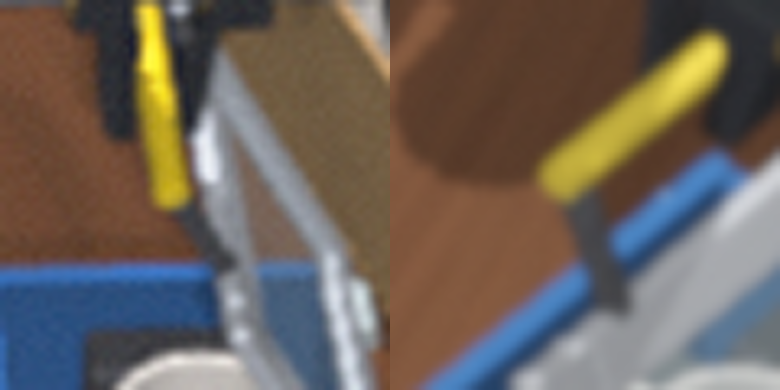

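Call:
arm_command --steps '[[[0.1,-0.03,-0.02],0],[[0.1,-0.03,-0.02],0],[[0,0,0],0],[[0,0,0],0],[[0,0,0],0],[[0,0,0],0]]'

```text
time_s: 19.23
position: [0.6167, 0.1052, 0.2913]
tool_rot: [[-0.277, -0.0, 0.961], [-0.961, -0.001, -0.277], [0.001, -1.0, -0.0]]
wrist_force: [4.3, -1.5, -16.9]
finger_gap: 0.0091
```

```bash
python3 g.py
python3 - <<'E'
from h import *
p=[0.6203,0.0424,-0.2816];s=state()
im=get_image("wrist");sd=get_image("side");cv2.imwrite("pics/side9.png",sd)
for a in (59,60,61,):
    r=np.radians(a);q=lambda y:w(p,[.075-.2*np.cos(r),y,.139+.2*np.sin(r)])
    print(a,proj("wrist",q(.12),s)[0].round(1))
hsv=cv2.cvtColor(im,cv2.COLOR_BGR2HSV);m=cv2.inRange(hsv,(22,120,100),(35,255,255))
for row in (165,180): c=np.where(m[row])[0];print(row,c.min(),c.max(),c.mean())
E
sleep 0; python3 g.py
```

```text
[0.61666445 0.10516998 0.29126144] 0.009052399732126602 [  4.30712004  -1.51822702 -16.86869651] 19.225
r 0.19630013074801417 ang 60.74423433363834 -0.0006889705569507604
59 [297.6 165.2]
60 [306.2 165.7]
61 [315.1 166.4]
165 300 335 317.5
180 300 335 317.5
[0.61665259 0.10517403 0.29124563] 0.008962306480238413 [  5.45443887  -0.77239928 -17.02306502] 19.325
r 0.19629208425490885 ang 60.73898379301187 -0.0006875867466370651
```

View pics/side9.png

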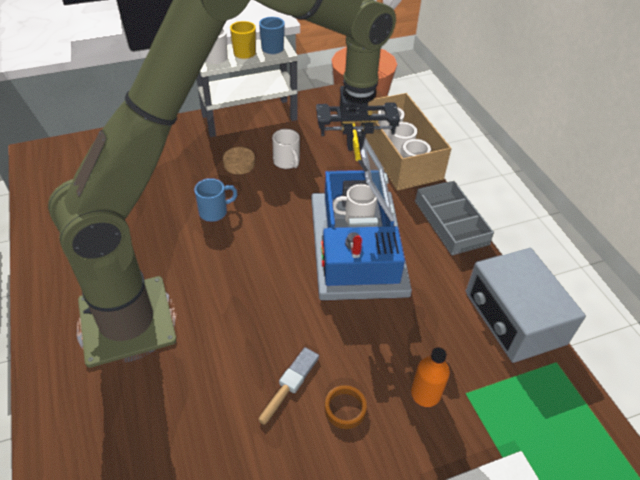

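Call:
arm_command --steps '[[[-0.12,0.04,-0.09],0],[[-0.12,0.04,-0.08],0],[[0,0,0],0],[[0,0,0],0],[[0,0,0],0],[[0,0,0],0],[[0,0,0],0],[[0,0,0],0]]'

```text
time_s: 20.32
position: [0.6144, 0.1059, 0.2899]
tool_rot: [[-0.277, 0.0, 0.961], [-0.961, -0.001, -0.277], [0.001, -1.0, 0.0]]
wrist_force: [3.8, -2.9, -15.2]
finger_gap: 0.0092
```

```bash
cat > m.py <<'E'
from h import *
import sys
p=[0.6203,0.0424,-0.2816];s=state()
im=get_image("wrist");sd=get_image("side");sc=get_image("scene");cv2.imwrite("pics/w%s.png"%sys.argv[1],im);cv2.imwrite("pics/sc%s.png"%sys.argv[1],sc)
d=s["position"]-[.518,.1348,0];dx=d[0]*.9606-d[1]*.2779
print("x-method",np.degrees(np.arccos((.2-dx)/.2)))
hsv=cv2.cvtColor(im,cv2.COLOR_BGR2HSV);m=cv2.inRange(hsv,(22,120,100),(35,255,255))
c=np.where(m[166])[0].mean()
from scipy.interpolate import interp1d
A=np.arange(55,66.);P=[proj("wrist",w(p,[.075-.2*np.cos(np.radians(a)),.12,.139+.2*np.sin(np.radians(a))]),s)[0][0] for a in A]
print("wrist",c,np.interp(c,P,A))
z=lambda i,x,y:cv2.resize(i[y:y+60,x:x+60],(390,390),interpolation=cv2.INTER_CUBIC)
cv2.imwrite("pics/z%s.png"%sys.argv[1],np.hstack([z(sd,330,130),z(sc,360,150)]))
E
python3 g.py; python3 m.py 10; python3 g.py
```

```text
[0.61437857 0.10588554 0.28991009] 0.009226962281794466 [  3.80203406  -2.85174428 -15.23107825] 20.325
r 0.196316096860455 ang 59.93896791869019 -0.0006380700601541431
x-method 60.20375404933247
wrist 317.5 60.463476746940245
[0.61437264 0.10587129 0.28987853] 0.00909722055059053 [  4.2426456   -2.44991622 -15.60636273] 20.475
r 0.1962892463224993 ang 59.93411983303806 -0.0006526865876111121
```

View pics/z10.png

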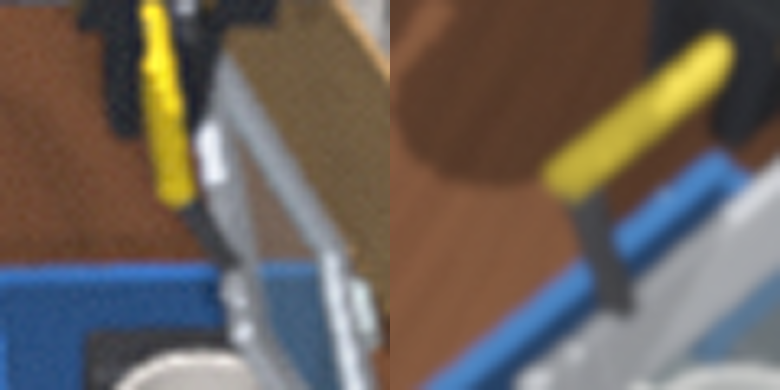

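View pics/sc10.png

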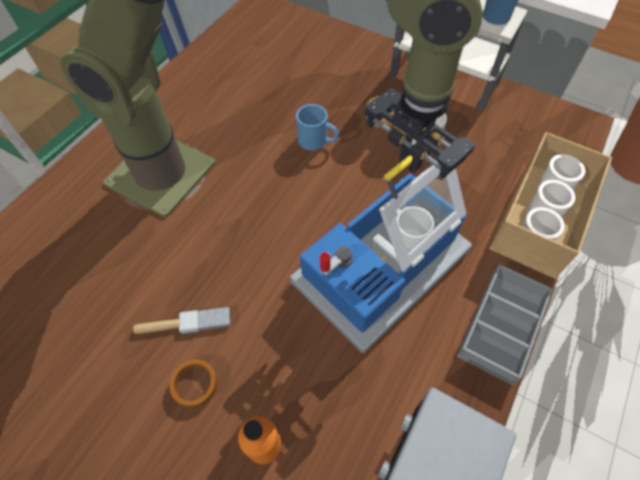

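Call:
arm_command --steps '[[[0.04,-0.01,-0.07],0],[[0,0,0],0],[[0,0,0],0],[[0,0,0],0],[[0,0,0],0],[[0,0,0],0],[[0,0,0],0],[[0,0,0],0],[[0,0,0],0],[[0,0,0],0],[[0,0,0],0],[[0,0,0],0]]'

```text
time_s: 21.98
position: [0.6143, 0.106, 0.2897]
tool_rot: [[-0.277, -0.001, 0.961], [-0.961, -0.001, -0.277], [0.001, -1.0, -0.0]]
wrist_force: [-1.6, -4.7, -7.0]
finger_gap: 0.0093
```

```bash
python3 g.py; python3 m.py 11; python3 g.py
```

```text
[0.61428958 0.10597009 0.28971347] 0.009252005296924486 [-1.56271781 -4.73036133 -7.01495956] 21.975
r 0.19619301031988945 ang 59.886490631329266 -0.0005799204191632192
x-method 60.16777189392673
wrist 317.5 60.42951447402276
[0.61425331 0.10596823 0.28973632] 0.009170952942681014 [-0.19594764 -5.78665789 -7.10854499] 22.125
r 0.19622989291445705 ang 59.88122170219859 -0.0005915831349164319
```

View pics/w11.png

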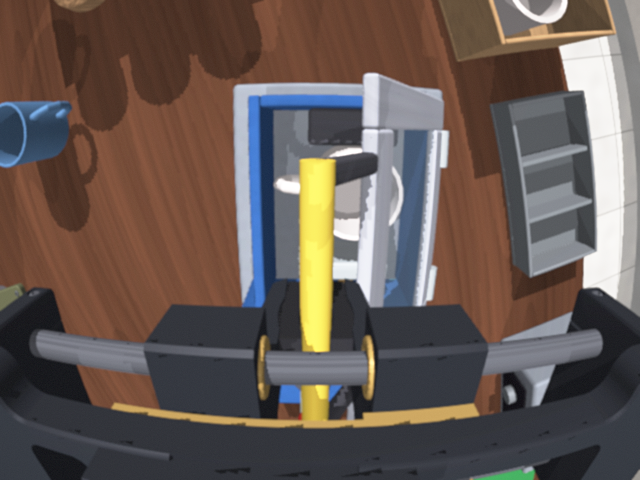

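The guard is steady at about 60° over 1.5 s with a low load on the wrist. The crank is at its stop and the mug is in place, so I'm handing the job in.

Run:
```python
from station import *
print(sign_off())
```

```text
the job is handed in; nothing more can be done
None
```

The crank is wound back to its stop, and the arm is holding the guard open at about 60°. I handed the job in at about 22 s on the robot's clock.

- **Crank:** I wound it counter-clockwise by the red knob about 2.26 turns, from about 1.48 rad to the stop, with the guard shut. At the stop, the force on the wrist rose to about 12 N with almost no further movement. A picture taken after I let go shows the crank arm pointing to the press's -y side.
- **Guard:** I lifted it by the middle of the yellow bar and kept hold of it. My last readings of the angle were 59.9°, 60.2° and 60.4°, from three methods that share data. It stayed still for 1.5 s before I handed in, with about 9 N on the wrist.
- **Everything else:** in the last pictures, the mug is still in the press and the other things on the table look unmoved.

**Checks that disagreed:**
- **Bar distance from the hinge:** the gripper's position puts the bar 196 mm away, not the stated 200 mm. The bar has probably shifted a few millimetres in the pads, or my position for the hinge is slightly off.
- **Finger gap:** it reads about 9 mm on the 12 mm bar, and it crept down from about 10 mm during the lift. It stopped shrinking over the last holds.

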